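# Close the joint of a plaster block in the bonding jig

### The job

Close the joint of the two-part plaster block in the bonding jig: slide the loose half along the bed, without lifting it, until it meets the half that stands against the sprung end stop, and press the joint steadily with 8 to 14 newtons for two seconds. The plaster is friable: never let more than 20 newtons come on it. Then ease off and turn the latch behind the loose half until it clicks past its detent and lies across the bed, leaving the joint closed and the things round the jig where they are.

Things in the scene. Friction and masses are not known exactly. Their poses are not given: they have to be found in the camera images.
- jig: bonding jig fixed on the bench: plywood bed 274 x 118 mm, 10 mm thick, spanning x -150 to +124 mm, two aluminium rails along it (inner faces at y = -31 and +31 mm, tops 24 mm above the bench), a 36 mm high spring housing at the far end. Origin on the bench on the centre line; x along the bed to the sprung end, y across it to the latch side, z up
- set_half: plaster half block, 58 (along the bed) x 54 x 22 mm, fixed to the sprung end stop; both can be pushed back together up to 22 mm against a damped spring of unstated strength, and return when let go. Origin: centre of its underside, axes as the jig's; with the spring at rest at x = +36 mm of the jig, near face at +7 mm
- loose_half: plaster half block, 58 (along the bed) x 54 x 22 mm, about 120 g, loose on the bed between the rails, nearer the robot than the other half. Origin: centre of its underside, axes about as the jig's. With the joint closed its origin is 58 mm before that of the other half
- latch_grip (a point): centre of the latch's black bar knob, on its vertical axis, at x -62, y +47 mm of the jig, 48 mm above the bench. The bar is 42 mm long, 12 wide, 24 high (12 above and below this point). Under it a steel arm, 53 mm long and 13 wide, points the same way, 25 to 31 mm above the bench
- latch (a joint): angle of the latch: 0 open (arm over the rail, pointing to the jig's -x and 5 degrees inward), 1.4 rad closed (arm across the bed behind the loose half, which must be home). Turns anticlockwise seen from above; a spring detent resists with about 0.1 N m to half way (0.7 rad), then snaps it on to the closed end
- tape_roll: bystander: roll of masking tape, 96 mm across, 25 mm high; origin: centre of the underside
- dropper_bottle: bystander: brown dropper bottle, 33 mm across, 102 mm high; origin: centre of the underside
- spoon: bystander: steel table spoon, 191 mm long; origin: its middle
- red_cap_jar: bystander: slim jar with a red cap, 45 mm across, 106 mm high; origin: centre of the underside
There are look-alikes about, which are no part of the job. Leave any turquoise or yellow look-alike of the loose_half alone.

How it is judged:
On the way, in this order (a step that is already met when the one before it is completed fails the run):
1. the gripper presses the loose half against the other half, held by the spring, with 7 to 15 N for 1.5 s without a break (contact force between the fingers and loose_half between 7 and 15 N and contact force between loose_half and set_half above 5 N and value of joint latch below 0.5 rad), for 1.5 s.
2. then the latch is turned past its detent to its closed end (value of joint latch above 1.25 rad), for 0.2 s.
At the end, for the whole second after the job is handed in: the latch lies closed across the bed (over 1.25 rad) and the loose half lies still and flat on the bed, its face against the other half within 3 mm and square to it within 0.12 rad (value of joint latch above 1.25 rad and x of loose_half in the frame of set_half between -0.061 and -0.055 m and z of loose_half in the frame of set_half below 0.005 m and angle between the x axis of loose_half and the x axis of set_half, either way round below 0.12 rad and linear speed of loose_half below 0.01 m/s); the robot touches nothing.
It fails at once if more than 20 N comes on the plaster (from the gripper or arm, the jig or the other half) (contact force between any of the fingers, the arm, jig and loose_half above 20 N or contact force between any of the fingers, the arm and set_half above 20 N).
It fails at once if the loose half is lifted or tipped off the bed (z of loose_half in the frame of jig above 0.022 m or angle between loose_half's own z axis and vertical above 0.3 rad).
It fails at once if the tape roll, the dropper bottle, the red-capped jar or the spoon is moved by more than 30 mm (distance of any of tape_roll, dropper_bottle, red_cap_jar, spoon from where it was at the start of the episode above 0.03 m).
It also fails if it takes over 70 s, if anything falls off the work surface, if the arm or the gripper's body presses on something with over 40 N, if the wrist force passes 120 N, or if a joint passes its speed limit or range.

### The arm

A 7-joint arm with a two-finger parallel gripper is mounted at the origin on a cart in front of the work surface, level with it; the furniture and walls round the work are solid. World frame = base frame: x ahead of the robot, y to its left, z up, the work surface at z = 0. Lengths are in m, angles in rad, forces in N, time in s.
With the tool pointing down it reaches from about 0.425 to 0.95 m from the base axis. Payload 16.7 kg.
Tool frame: the origin (TCP) lies at the very end of the fingers, on their centre line; the grasp point (between the pads) lies 19 mm behind it; z points along the fingers, y is the line along which they close (so a half turn about z gives the same grasp; the last joint's range is limited). The gripper opens to 94 mm and grips with 3 to 60 N. Pads are 16 mm wide; open, the fingers measure 119 mm over their backs; the gripper's body (75 mm by 177 mm) begins 78 mm behind the grasp point.
Start: joints at [-1.329, 0.426, 0.074, 1.606, -0.034, 1.111, -0.067], TCP at [0.257, 0.624, 0.178] pointing down, gripper open.
Joint ranges: [-2.85, 2.85], [-0.5, 2.14], [-1.23, 1.37], [0.21, 2.46], [-1.02, 4.16], [0.16, 2.05], [-2.73, 2.73]. Speed limits (rad/s): [1.89, 1.89, 2.39, 2.39, 3.01, 3.01, 3.01].

### API

Orientations are given as a unit quaternion [x, y, z, w].
In Python, from workcell import read_state, read_camera, close_job gives the robot as it stands.
- The arm moves only by the tool step_arm, never from a script. Its argument "steps" is a list of rows, each a list of 6 numbers: the shift along the tool's x, y, z normalised to -1 to 1, where 1 is 0.15 m, then the turn, a rotation vector about the tool's x, y, z normalised to -1 to 1, where 1 is 90 degrees. A call has 1 to 12 rows; each row is the pose to reach, as a shift and turn from the pose commanded when the call began, along the tool's axes at that moment; what a row does not reach only later rows make up. A row lasts 1/10 s, in which the tool goes at most 50 mm and 8.59 degrees, less where a joint would pass 70% of its speed; a pose out of reach is approached as far as the arm can. A call with a number of a shift or a turn outside -1 to 1 is refused whole. A call with a gripper value outside its range is refused whole. "claw" is the closure, from -1 (fully open) to 1 (shut), set as the call begins (left out, the last holds). The fingers move at their own pace and stop on an object; "grip_force" is the grip in N (left out, the last holds). Time passes only in rows, so rows that repeat a pose let the fingers close. It gives the time, the measured TCP pose, the force, the opening and the grip force at its end, in the units of the state.
- read_state(): the state, without advancing time (a new reading comes with each control period).
- read_camera(name): name is "scene" or "side" or "wrist"; returns a dict with "color" (400x640x3 uint8, red, green, blue), "depth" (400x640 float32, m along the optical axis (not along the pixel's ray), 0 where there is no reading), "intrinsics" (3x3 intrinsics, pixels), "dist_coeffs" ([k1, k2, p1, p2, k3] as OpenCV has them; the pictures are not rectified), "rvec" (rotation vector, rad) and "tvec" (3), from world to camera coordinates, as OpenCV has them; the wrist camera has in their place "tool_from_camera" (4x4, takes a point from camera to tool coordinates, whose origin is the TCP and whose axes are the flange's). Camera axes: x right, y down, z forward; pixel columns grow to the right and rows downward; lengths in m; the calibration is good to about 2 mm. A picture is of the moment at which its call begins: read the wrist's pose just before it.
- close_job(): hands the job in; it is judged then, once.
The state is a dict: "time_s": time; "q": joint angles; "qd": joint speeds; "tau": joint torques, N m; "ee_pos": TCP position; "tcp_rot": TCP orientation; "contact_force": force on the tool from outside, world axes, zero at the start; "moment": the same for the moment, N m; "gripper_width": opening from 0.0 (shut) to 1.0 (fully open); "grip_force": force on a finger pad.
Only numpy, scipy, OpenCV 4.12 (cv2) and the standard library are available. Lean on these libraries where they do the work, as an engineer would, in place of code of your own. Each camera call takes 0.05 s, during which the arm holds its last target. There are 200 camera calls.

## Working session

There is one attempt and no reset: what is moved stays moved. The work goes in short steps, Python scripts to look and compute and a tool call to move; the robot and the scene stay as the last step left them, time stands still between calls to the robot, and variables do not carry over. Pictures are saved under pics/ and viewed, at most 10 in all, crops included, and the job is handed in when it is done.

Besides the shell and the picture viewer there is one more tool, called after "Call:" in YAML: its name, and indented under it one key for each argument. step_arm: Moves the arm, as the interface text tells. Its arguments: {"type":"object","properties":{"steps":{"type":"array"},"claw":{"type":"number"},"grip_force":{"type":"number"}},"required":["steps"]}

```bash
mkdir -p pics
cat > h.py <<'E'
import numpy as np, cv2
from workcell import read_state, read_camera
from scipy.spatial.transform import Rotation as R
def save(name,f):
    c=read_camera(name); cv2.imwrite(f,c["color"][:,:,::-1]); np.savez(f[:-4]+'.npz',**c); return c
def load(f): return dict(np.load(f))
def ray(c,u,v):
    p=cv2.undistortPoints(np.array([[[u,v]]],float),c["intrinsics"],c["dist_coeffs"])[0,0]
    Rm=cv2.Rodrigues(c["rvec"])[0]; o=-Rm.T@c["tvec"].ravel(); d=Rm.T@np.array([p[0],p[1],1]); return o,d
def atz(c,u,v,z):
    o,d=ray(c,u,v); return o+d*(z-o[2])/d[2]
def dep(c,u,v):
    o,d=ray(c,u,v); return o+d*c["depth"][int(v),int(u)]
def proj(c,P): return cv2.projectPoints(np.array(P,float).reshape(-1,3),c["rvec"],c["tvec"],c["intrinsics"],c["dist_coeffs"])[0][:,0]
E
python3 - <<'E'
from h import *
for n in("scene","side"):
    c=save(n,f"pics/{n}0.png"); print(n,-cv2.Rodrigues(c["rvec"])[0].T@c["tvec"].ravel())
print(read_state())
E
```

```text
scene [ 0.08256096 -0.63882708  0.74936385]
side [-0.05619972  1.38618417  0.58980827]
{'time_s': 0.1, 'q': array([-1.32950432,  0.42669863,  0.07389992,  1.60651577, -0.03405785,
        1.11078105, -0.06710248]), 'qd': array([ 5.91028359e-05, -2.49509829e-03, -5.32195846e-04, -6.44750451e-04,
       -2.24686948e-03,  2.97505184e-04,  4.16240663e-04]), 'tau': array([ 8.10686586e-03, -9.37465668e+01,  3.67726810e+00, -4.55032933e+01,
       -4.85067372e-02,  1.70581264e-02,  1.46381672e-05]), 'ee_pos': array([0.25703516, 0.62370589, 0.17783963]), 'tcp_rot': array([ 1.94183077e-01,  9.80965140e-01, -5.70245141e-04, -4.19248279e-05]), 'contact_force': array([ 0.26353766, -0.85904588,  1.32684185]), 'moment': array([-0.09500042,  0.04878414,  0.01957764]), 'grip_force': 0.0, 'gripper_width': 0.9969900408533573}
```

View pics/scene0.png

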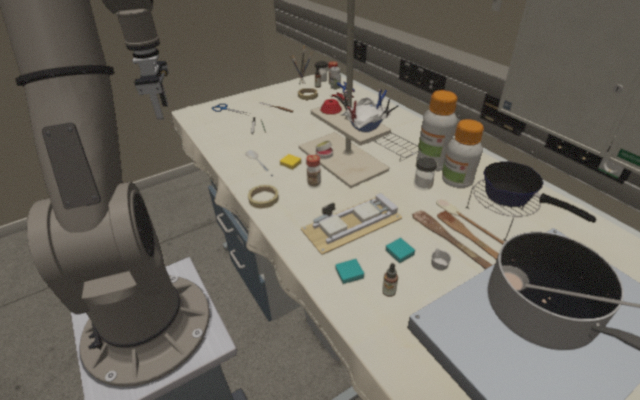

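View pics/side0.png

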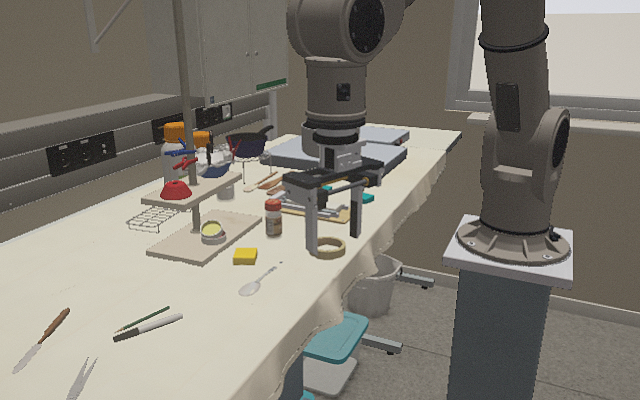

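The scene picture shows the jig at (350,220), with cream halves at (332,228) and (368,210) and the black knob at (328,209). The tape roll is at (263,195), the bottle at (390,280), the red-capped jar at (313,170) and the spoon at (258,162). The turquoise blocks at (350,270) and (400,250) and the yellow one at (290,160) are look-alikes. The loose half is the cream block inside the jig at (332,228), on the latch and robot side. I'll confirm that in an enlarged crop.

Run:
```python
from h import *
im=cv2.imread("pics/scene0.png")[180:260,290:415]
cv2.imwrite("pics/crop0.png",cv2.resize(im,None,fx=6.4,fy=6.4,interpolation=cv2.INTER_CUBIC))
c=load("pics/scene0.npz")
for u,v in [(332,228),(368,210),(328,209),(325,240),(313,158),(263,190),(390,268)]: print(u,v,dep(c,u,v).round(3))
```

```text
332 228 [0.508 0.008 0.031]
368 210 [0.635 0.011 0.033]
328 209 [0.53  0.06  0.053]
325 240 [ 0.473 -0.011  0.021]
313 158 [0.592 0.237 0.107]
263 190 [0.438 0.301 0.009]
390 268 [ 0.508 -0.227  0.09 ]
```

View pics/crop0.png

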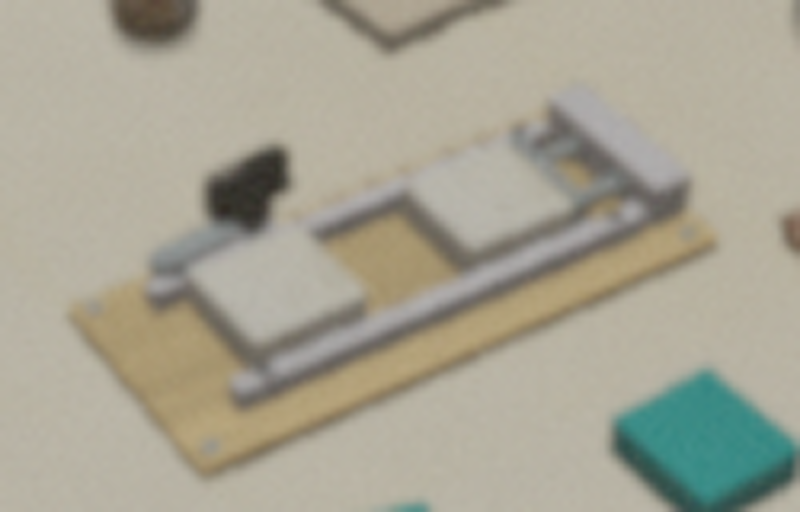

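The crop shows the loose half as the cream block, top corners about (187,272), (262,345), (365,295) and (300,230). The set half's corners are (410,193), (478,256), (577,205) and (500,140). The bed corners are (70,315), (207,470) and (715,238), and the black bar knob is at (245,180) with its arm pointing left. Next I'll fit the jig pose.

Run:
```python
from h import *
from scipy.optimize import least_squares
c=load("pics/scene0.npz")
px=lambda x,y:((x+.5)/6.4-.5+290,(y+.5)/6.4-.5+180)
obs=[((70,313),(-.150,.059,.01)),((207,470),(-.150,-.059,.01)),((715,238),(.124,-.059,.01)),
((410,193),(.007,.027,.032)),((478,256),(.007,-.027,.032)),((577,205),(.065,-.027,.032)),((500,140),(.065,.027,.032))]
J=np.array([o[1] for o in obs]);P=np.array([px(*o[0]) for o in obs])
def w(p,J): 
    c_,s=np.cos(p[2]),np.sin(p[2]); J=np.atleast_2d(J); return np.c_[p[0]+c_*J[:,0]-s*J[:,1],p[1]+s*J[:,0]+c_*J[:,1],J[:,2]]
r=least_squares(lambda p:(proj(c,w(p,J))-P).ravel(),[.57,.01,0])
print("jig",r.x.round(4),np.degrees(r.x[2]),"resid px",r.fun.reshape(-1,2).round(2).tolist())
def inv(p,X):
    d=X[:2]-p[:2];c_,s=np.cos(p[2]),np.sin(p[2]);return [round(c_*d[0]+s*d[1],4),round(-s*d[0]+c_*d[1],4)]
for n,q in dict(a=(187,272),b=(262,345),c=(365,295),d=(300,230)).items(): print("loose",n,inv(r.x,atz(c,*px(*q),.032)))
print("knob",w(r.x,(-.062,.047,.048)),"proj crop",((proj(c,w(r.x,[(-.062,.047,.06),(-.11,0,.032)]))-[290,180])*6.4).round(0).tolist())
np.save("jig.npy",r.x)
s=load("pics/side0.npz")
# depth check of block tops
D=[];
for q in [(270,290),(300,270),(480,190),(510,200)]: print(dep(c,*px(*q)).round(3),inv(r.x,dep(c,*px(*q))))
```

```text
jig [ 0.5948  0.0153 -0.0184] -1.053880049610354 resid px [[-0.46, -0.19], [0.05, 1.03], [1.12, -0.48], [-1.16, -0.96], [-0.66, -0.43], [0.27, 0.16], [0.89, 0.39]]
loose a [np.float64(-0.1043), np.float64(0.0312)]
loose b [np.float64(-0.1016), np.float64(-0.0253)]
loose c [np.float64(-0.048), np.float64(-0.0233)]
loose d [np.float64(-0.048), np.float64(0.0275)]
knob [[0.53369265 0.06343034 0.048     ]] proj crop [[246.0, 166.0], [211.0, 315.0]]
[0.515 0.02  0.031] [np.float64(-0.0795), np.float64(0.003)]
[0.533 0.023 0.031] [np.float64(-0.0617), np.float64(0.0067)]
[0.629 0.02  0.033] [np.float64(0.0339), np.float64(0.005)]
[0.638 0.01  0.03 ] [np.float64(0.0437), np.float64(-0.0047)]
```

Call:
step_arm:
  steps:
    - [-0.76,-0.78,0,0,0,0]
    - [-0.76,-0.78,0,0,0,0]
    - [-0.76,-0.78,0,0,0,0]
    - [-0.76,-0.78,0,0,0,0]
    - [-0.76,-0.78,0,0,0,0]
  claw: 0.5

```text
time_s: 0.6
ee_pos: [0.3192, 0.4704, 0.1788]
tcp_rot: [0.196, 0.981, -0.0, 0.0]
contact_force: [-0.4, 1.1, -0.3]
gripper_width: 0.608
grip_force: 0.0
```

Call:
step_arm:
  steps:
    - [-0.76,-0.78,0,0,0,0]
    - [-0.76,-0.78,0,0,0,0]
    - [-0.76,-0.78,0,0,0,0]
    - [-0.76,-0.78,0,0,0,0]
    - [-0.76,-0.78,0,0,0,0]

```text
time_s: 1.1
ee_pos: [0.3794, 0.3203, 0.1787]
tcp_rot: [0.195, 0.981, 0.0, 0.0]
contact_force: [-0.7, -0.3, 0.7]
gripper_width: 0.254
grip_force: 0.0
```

Call:
step_arm:
  steps:
    - [-0.76,-0.78,0,0,0,0]
    - [-0.76,-0.78,0,0,0,0]
    - [-0.76,-0.78,0,0,0,0]
    - [-0.76,-0.78,0,0,0,0]
    - [-0.76,-0.78,0,0,0,0]

```text
time_s: 1.6
ee_pos: [0.4404, 0.1695, 0.1786]
tcp_rot: [0.195, 0.981, 0.0, 0.0]
contact_force: [-1.0, 0.4, -0.2]
gripper_width: 0.251
grip_force: 0.0
```

Call:
step_arm:
  steps:
    - [-0.76,-0.78,0,0,0,0.88]
    - [-0.76,-0.78,0,0,0,0.88]
    - [-0.76,-0.78,0,0,0,0.88]
    - [-0.76,-0.78,0,0,0,0.88]
    - [-0.76,-0.78,0,0,0,0.88]
    - [-0.76,-0.78,0,0,0,0.88]
    - [-0.76,-0.78,0,0,0,0.88]
    - [-0.76,-0.78,0,0,0,0.88]
    - [-0.76,-0.78,0,0,0,0.88]
    - [-0.76,-0.78,0,0,0,0.88]
    - [-0.76,-0.78,0,0,0,0.88]

```text
time_s: 2.7
ee_pos: [0.501, 0.0207, 0.1783]
tcp_rot: [0.774, 0.633, -0.0, 0.0]
contact_force: [-0.4, 0.5, 0.5]
gripper_width: 0.249
grip_force: 0.0
```

Call:
step_arm:
  steps:
    - [0,0,0,0,0,0.88]
    - [0,0,0,0,0,0.88]
    - [0,0,0,0,0,0.88]
    - [0,0,0,0,0,0.88]
    - [0,0,0,0,0,0.88]
    - [0,0,0,0,0,0.88]
    - [0,0,0,0,0,0.88]
    - [0,0,0,0,0,0.88]
    - [0,0,0,0,0,0.88]
    - [0,0,0,0,0,0.88]
    - [0,0,0,0,0,0.88]

```text
time_s: 3.8
ee_pos: [0.5008, 0.0195, 0.1784]
tcp_rot: [1.0, -0.005, -0.0, 0.0]
contact_force: [-0.6, 0.2, 0.4]
gripper_width: 0.249
grip_force: 0.0
```

```bash
cat >> h.py <<'E'
def savew(f):
    s=read_state(); c=read_camera("wrist"); T=np.eye(4);T[:3,:3]=R.from_quat(s["tcp_rot"]).as_matrix();T[:3,3]=s["ee_pos"]
    T=T@c.pop("tool_from_camera"); I=np.linalg.inv(T); c["rvec"]=cv2.Rodrigues(I[:3,:3])[0]; c["tvec"]=I[:3,3]
    cv2.imwrite(f,c["color"][:,:,::-1]); np.savez(f[:-4]+'.npz',**c); return c
E
python3 - <<'E'
from h import *
c=savew("pics/w1.png"); print(read_state()["q"].round(2), np.linalg.inv(cv2.Rodrigues(c["rvec"])[0])@-c["tvec"])
E
```

```text
[-0.87  0.17  0.8   2.02 -0.14  1.01 -1.59] [0.57996938 0.01898139 0.38494168]
```

View pics/w1.png

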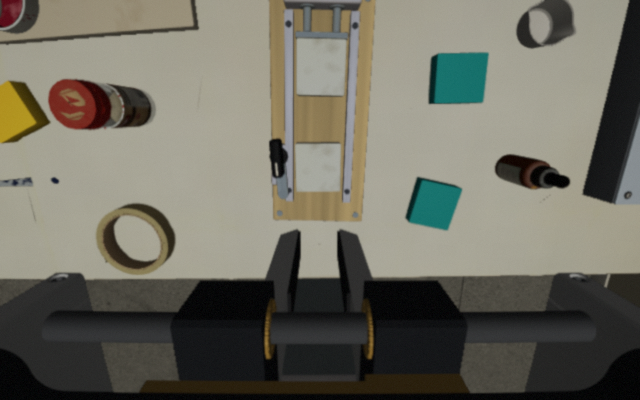

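The wrist picture, taken from above, shows the loose half at (319,167) and the set half at (321,67). The bed's near corners are (273,220) and (362,221), the knob is at (277,158), and the arm tip is near (284,195).

Run:
```python
from h import *
im=cv2.imread("pics/w1.png")[0:230,250:390]
im=np.rot90(im,-1) # clockwise: up-> right
cv2.imwrite("pics/crop1.png",cv2.resize(im,None,fx=3.4,fy=3.4,interpolation=cv2.INTER_CUBIC))
```

```text
(no output)
```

View pics/crop1.png

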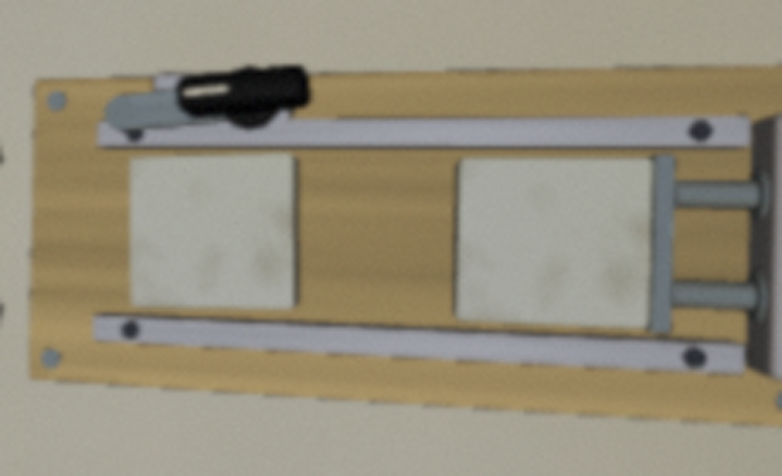

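The crop shows the bed corners at (35,80) and (30,378), and the set half's near face from (459,162) to (457,315), far edge (652,158) to (648,325). The loose half spans (131,160) to (295,304). The knob bar runs from (180,95) to (307,86).

Run:
```python
from h import *
from scipy.optimize import least_squares
c=load("pics/w1.npz")
px=lambda x,y:(250+(y+.5)/3.4-.5,229-((x+.5)/3.4-.5))
obs=[((35,80),(-.150,.059,.01)),((30,378),(-.150,-.059,.01)),
((459,160),(.007,.027,.032)),((457,315),(.007,-.027,.032)),((652,158),(.065,.027,.032)),((649,326),(.065,-.027,.032)),((400,148),(-.011,.031,.024))][:6]
J=np.array([o[1] for o in obs]);P=np.array([px(*o[0]) for o in obs])
def w(p,J): 
    c_,s=np.cos(p[2]),np.sin(p[2]); J=np.atleast_2d(J); return np.c_[p[0]+c_*J[:,0]-s*J[:,1],p[1]+s*J[:,0]+c_*J[:,1],J[:,2]]
r=least_squares(lambda p:(proj(c,w(p,J))-P).ravel(),[.59,.01,0]);p=r.x
print("jig",p.round(4),np.degrees(p[2]),r.fun.reshape(-1,2).round(2).tolist())
def inv(X):
    d=X[:2]-p[:2];c_,s=np.cos(p[2]),np.sin(p[2]);return np.round([c_*d[0]+s*d[1],-s*d[0]+c_*d[1]],4)
for q in [(131,160),(131,304),(294,156),(295,305)]: print("loose",inv(atz(c,*px(*q),.032)))
for q in [(180,95),(307,86)]: print("knob ends",inv(atz(c,*px(*q),.060)))
print("knob w",w(p,(-.062,.047,.048)), "rear face w",w(p,(-.107,0,0)))
for q in [(200,230),(220,250),(560,240)]: print(dep(c,*px(*q)).round(3))
np.save("jig.npy",p)
```

```text
jig [ 0.5961  0.0177 -0.0298] -1.7092732797538286 [[-0.46, 0.51], [0.52, 0.71], [-1.23, -0.21], [1.4, 0.21], [-0.62, -0.49], [0.41, -0.26]]
loose [-0.1045  0.0255]
loose [-0.1034 -0.026 ]
loose [-0.0469  0.0269]
loose [-0.0455 -0.0241]
knob ends [-0.0814  0.0447]
knob ends [-0.0408  0.0469]
knob w [[0.53549405 0.06653807 0.048     ]] rear face w [[0.48911216 0.02090125 0.        ]]
[0.517 0.021 0.033]
[0.524 0.014 0.033]
[0.634 0.017 0.034]
```

Call:
step_arm:
  steps:
    - [-0.23,-0.01,0,0,0,0.011]
    - [-0.23,-0.01,0,0,0,0.011]
    - [-0.23,-0.01,0.3,0,0,0.011]
    - [-0.23,-0.01,0.6,0,0,0.011]
    - [-0.23,-0.01,0.9,0,0,0.011]
    - [-0.23,-0.01,0.98,0,0,0.011]
    - [-0.23,-0.01,0.98,0,0,0.011]
  claw: 0.66

```text
time_s: 4.55
ee_pos: [0.4653, 0.0193, 0.0307]
tcp_rot: [1.0, -0.015, -0.001, 0.001]
contact_force: [0.3, -0.0, 1.1]
gripper_width: 0.173
grip_force: 0.0
```

Call:
step_arm:
  steps:
    - [0,0,0.04,0,0,0]
    - [0,0,0.08,0,0,0]
    - [0,0,0.1,0,0,0]
    - [0,0,0.1,0,0,0]
    - [0,0,0.1,0,0,0]

```text
time_s: 5.05
ee_pos: [0.4662, 0.0197, 0.0169]
tcp_rot: [1.0, -0.016, 0.0, -0.0]
contact_force: [-0.1, 0.2, 0.1]
gripper_width: 0.168
grip_force: 0.0
```

Call:
step_arm:
  steps:
    - [0.015,-0.01,0,0,0,0]
    - [0.03,-0.01,0,0,0,0]
    - [0.045,-0.01,0,0,0,0]
    - [0.06,-0.01,0,0,0,0]
    - [0.075,-0.01,0,0,0,0]
    - [0.09,-0.01,0,0,0,0]
    - [0.105,-0.01,0,0,0,0]
    - [0.12,-0.01,0,0,0,0]
    - [0.135,-0.01,0,0,0,0]
    - [0.15,-0.01,0,0,0,0]
    - [0.165,-0.01,0,0,0,0]
    - [0.18,-0.01,0,0,0,0]

```text
time_s: 6.25
ee_pos: [0.4932, 0.0202, 0.0165]
tcp_rot: [1.0, -0.016, -0.0, 0.0]
contact_force: [0.6, 0.0, 0.8]
gripper_width: 0.169
grip_force: 0.0
```

Call:
step_arm:
  steps:
    - [0.015,0,0,0,0,0]
    - [0.03,0,0,0,0,0]
    - [0.045,0,0,0,0,0]
    - [0.06,0,0,0,0,0]
    - [0.075,0,0,0,0,0]
    - [0.09,0,0,0,0,0]
    - [0.105,0,0,0,0,0]
    - [0.12,0,0,0,0,0]

```text
time_s: 7.05
ee_pos: [0.5112, 0.0197, 0.0165]
tcp_rot: [1.0, -0.016, -0.0, 0.0]
contact_force: [-0.8, 0.3, -0.0]
gripper_width: 0.171
grip_force: 0.0
```

Call:
step_arm:
  steps:
    - [0.01,0,0,0,0,0]
    - [0.02,0,0,0,0,0]
    - [0.03,0,0,0,0,0]
    - [0.04,0,0,0,0,0]
    - [0.05,0,0,0,0,0]
    - [0.06,0,0,0,0,0]
    - [0.07,0,0,0,0,0]
    - [0.08,0,0,0,0,0]
    - [0.09,0,0,0,0,0]
    - [0.1,0,0,0,0,0]

```text
time_s: 8.05
ee_pos: [0.5261, 0.0192, 0.0165]
tcp_rot: [1.0, -0.016, -0.0, 0.0]
contact_force: [0.2, 0.3, -0.7]
gripper_width: 0.167
grip_force: 0.0
```

Call:
step_arm:
  steps:
    - [0.005,0,0,0,0,0]
    - [0.01,0,0,0,0,0]
    - [0.015,0,0,0,0,0]
    - [0.02,0,0,0,0,0]
    - [0.025,0,0,0,0,0]
    - [0.03,0,0,0,0,0]
    - [0.035,0,0,0,0,0]
    - [0.04,0,0,0,0,0]

```text
time_s: 8.85
ee_pos: [0.532, 0.019, 0.0165]
tcp_rot: [1.0, -0.016, -0.0, 0.0]
contact_force: [-0.7, -0.5, 0.4]
gripper_width: 0.171
grip_force: 0.0
```

Call:
step_arm:
  steps:
    - [0.005,0,0,0,0,0]
    - [0.01,0,0,0,0,0]
    - [0.015,0,0,0,0,0]
    - [0.02,0,0,0,0,0]
    - [0.02,0,0,0,0,0]

```text
time_s: 9.35
ee_pos: [0.535, 0.0189, 0.0165]
tcp_rot: [1.0, -0.016, -0.0, 0.0]
contact_force: [0.8, -0.3, 0.3]
gripper_width: 0.173
grip_force: 0.0
```

Call:
step_arm:
  steps:
    - [0.005,0,0,0,0,0]
    - [0.01,0,0,0,0,0]
    - [0.015,0,0,0,0,0]
    - [0.015,0,0,0,0,0]

```text
time_s: 9.75
ee_pos: [0.5373, 0.0189, 0.0165]
tcp_rot: [1.0, -0.016, 0.0, 0.0]
contact_force: [-0.2, -0.3, -0.4]
gripper_width: 0.17
grip_force: 0.0
```

Call:
step_arm:
  steps:
    - [0.005,0,0,0,0,0]
    - [0.01,0,0,0,0,0]
    - [0.01,0,0,0,0,0]

```text
time_s: 10.05
ee_pos: [0.5388, 0.0188, 0.0165]
tcp_rot: [1.0, -0.016, 0.0, 0.0]
contact_force: [-0.0, 0.3, -0.6]
gripper_width: 0.171
grip_force: 0.0
```

Call:
step_arm:
  steps:
    - [0.005,0,0,0,0,0]
    - [0.01,0,0,0,0,0]
    - [0.01,0,0,0,0,0]

```text
time_s: 10.35
ee_pos: [0.5403, 0.0188, 0.0165]
tcp_rot: [1.0, -0.016, -0.0, 0.0]
contact_force: [0.2, 0.8, -0.3]
gripper_width: 0.175
grip_force: 0.0
```

Run:
```python
from h import *
c=savew("pics/w2.png"); im=c["color"][60:260,220:420,::-1]
cv2.imwrite("pics/crop2.png",cv2.resize(im,None,fx=3,fy=3,interpolation=cv2.INTER_CUBIC))
```

```text
(no output)
```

View pics/crop2.png

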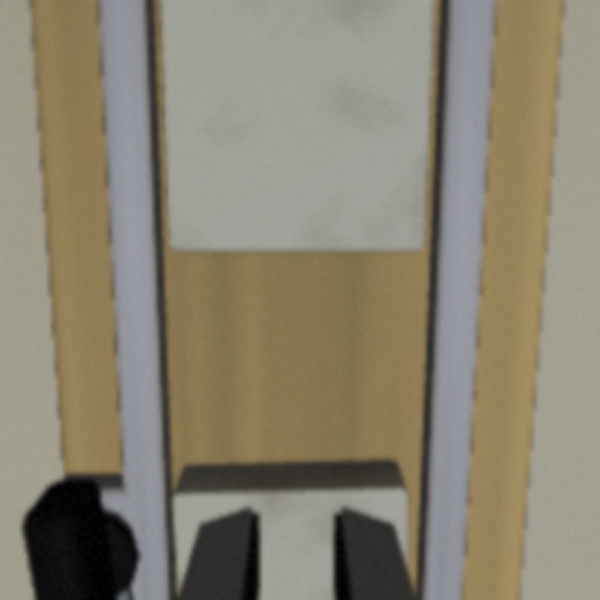

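Run:
```python
from h import *
c=load("pics/w2.npz"); p=np.load("jig.npy")
def inv(X):
    d=X[:2]-p[:2];c_,s=np.cos(p[2]),np.sin(p[2]);return np.round([c_*d[0]+s*d[1],-s*d[0]+c_*d[1]],4)
px=lambda x,y:(220+(x+.5)/3-.5,60+(y+.5)/3-.5)
for n,q,z in [("loose front",(180,490),.032),("loose front",(405,488),.032),("set near",(172,250),.032),("set near",(422,248),.032),("fingertip",(250,510),.0165),("fingertip",(340,510),.0165),("knob end",(70,482),.06)]:
    X=atz(c,*px(*q),z); print(n,X.round(4),inv(X))
for q in [(290,520),(290,580),(300,150),(220,560),(245,515),(380,560)]: print("depth",q,dep(c,*px(*q)).round(4))
```

```text
loose front [0.5502 0.0451 0.032 ] [-0.0466  0.026 ]
loose front [ 0.5492 -0.0058  0.032 ] [-0.0462 -0.0249]
set near [0.6038 0.0433 0.032 ] [0.007  0.0258]
set near [ 0.6027 -0.0093  0.032 ] [ 0.0074 -0.0268]
fingertip [0.5389 0.0305 0.0165] [-0.0576  0.0111]
fingertip [0.5382 0.0083 0.0165] [-0.0576 -0.0111]
knob end [0.5627 0.0621 0.06  ] [-0.0347  0.0434]
depth (290, 520) [0.5425 0.0204 0.0326]
depth (290, 580) [0.527  0.0209 0.0317]
depth (300, 150) [0.6232 0.0158 0.0334]
depth (220, 560) [0.5499 0.0329 0.0699]
depth (245, 515) [0.5496 0.0296 0.0468]
depth (380, 560) [0.5495 0.0033 0.071 ]
```

The crop shows the loose half still at jig x -0.047 (front face), with the fingertips at (250,510) and (340,510) drawn over its top, so they have passed above it. I'll check the real height of the fingertips before moving again.

Run:
```python
from h import *
for f,zt in(("pics/w1.npz",.1784),("pics/w2.npz",.0165)):
    c=load(f); K=c["intrinsics"]
    Rm=cv2.Rodrigues(c["rvec"])[0]; o=-Rm.T@c["tvec"].ravel()
    print(f,"f",K[0,0],"cam",o.round(4))
    r0=226
    for col in (288,293,297,300,337,342,347):
        out=[]
        for row in range(222,262,4):
            out.append(tuple((dep(c,col,row)*1000).round(0).astype(int)))
        print(col,[f"{a}/{z}" for a,b,z in out])
```

```text
pics/w1.npz f 298.53422914689486 cam [0.58   0.019  0.3849]
288 ['442/4', '435/2', '430/2', '510/214', '511/221', '510/226', '510/232', '511/237', '510/241', '510/246']
293 ['442/5', '435/2', '430/2', '510/214', '510/220', '510/226', '510/232', '511/238', '510/241', '509/244']
297 ['442/4', '436/4', '510/208', '510/214', '509/218', '508/222', '509/229', '509/235', '507/235', '505/236']
300 ['442/5', '436/4', '430/2', '508/208', '506/210', '503/210', '500/210', '498/211', '496/212', '494/213']
337 ['442/5', '435/3', '430/3', '508/209', '505/208', '503/211', '500/210', '498/210', '495/212', '493/212']
342 ['442/5', '436/4', '510/207', '510/214', '510/220', '510/226', '509/230', '509/234', '509/239', '508/243']
347 ['441/4', '435/3', '429/3', '510/214', '510/220', '509/225', '510/233', '510/237', '510/242', '510/247']
pics/w2.npz f 298.53422914689486 cam [0.6195 0.0166 0.223 ]
288 ['550/30', '548/33', '545/33', '550/52', '550/58', '550/64', '550/70', '550/75', '550/79', '550/85']
293 ['549/29', '548/31', '545/33', '550/52', '550/58', '550/64', '550/70', '550/75', '550/80', '550/85']
297 ['549/28', '547/31', '545/32', '550/51', '550/58', '550/64', '550/70', '550/75', '550/80', '550/84']
300 ['549/28', '548/32', '550/46', '550/52', '550/58', '550/63', '549/69', '550/75', '549/79', '550/84']
337 ['549/29', '547/32', '549/45', '549/52', '549/59', '549/64', '549/70', '549/74', '550/80', '549/83']
342 ['549/31', '547/32', '544/33', '549/52', '549/59', '549/64', '549/70', '549/75', '550/80', '549/84']
347 ['549/31', '547/33', '544/33', '549/52', '619/223', '549/65', '549/70', '550/76', '549/80', '549/84']
```

Run:
```python
from h import *
c=load("pics/side0.npz"); 
for col in (308,311,314,353,356,359): print(col,[(row,*(dep(c,col,row)*1000).round(0).astype(int)) for row in range(228,262,4)])
print(proj(c,[[.257,.624,.178]]))
c=save("side","pics/side1.png");print(proj(c,[[.5403,.0188,.0165],[.5403,.0188,.044]])); cv2.imwrite("pics/crop3.png",cv2.resize(c["color"][150:250,230:390,::-1],None,fx=5,fy=5,interpolation=cv2.INTER_CUBIC))
print(read_state())
```

```text
308 [(228, np.int64(281), np.int64(677), np.int64(253)), (232, np.int64(280), np.int64(679), np.int64(247)), (236, np.int64(280), np.int64(679), np.int64(240)), (240, np.int64(280), np.int64(679), np.int64(233)), (244, np.int64(280), np.int64(680), np.int64(226)), (248, np.int64(281), np.int64(678), np.int64(218)), (252, np.int64(466), np.int64(289), np.int64(2)), (256, np.int64(456), np.int64(310), np.int64(2)), (260, np.int64(445), np.int64(334), np.int64(4))]
311 [(228, np.int64(274), np.int64(680), np.int64(256)), (232, np.int64(275), np.int64(678), np.int64(248)), (236, np.int64(274), np.int64(679), np.int64(241)), (240, np.int64(274), np.int64(679), np.int64(234)), (244, np.int64(274), np.int64(680), np.int64(227)), (248, np.int64(274), np.int64(680), np.int64(220)), (252, np.int64(279), np.int64(669), np.int64(207)), (256, np.int64(447), np.int64(311), np.int64(4)), (260, np.int64(437), np.int64(332), np.int64(4))]
314 [(228, np.int64(270), np.int64(676), np.int64(255)), (232, np.int64(270), np.int64(677), np.int64(248)), (236, np.int64(270), np.int64(677), np.int64(241)), (24
[... 1792 characters left out ...]
ime_s': 10.45, 'q': array([-0.65785249,  0.49595796,  0.63839178,  2.06856176, -0.44774353,
        0.7140956 , -1.3334343 ]), 'qd': array([ 0.00094439,  0.00069886,  0.00176108,  0.0008108 , -0.00186054,
       -0.00108527, -0.00080306]), 'tau': array([ 7.61866278e-03, -7.31800461e+01,  1.46485573e+01, -3.01085758e+01,
       -1.20062992e-02, -6.89330301e-02,  1.85133125e-03]), 'ee_pos': array([0.54021541, 0.01878303, 0.01646745]), 'tcp_rot': array([ 9.99878435e-01, -1.55921338e-02, -2.82192509e-05,  2.02004494e-05]), 'contact_force': array([-0.11886308,  0.58219021, -0.91889577]), 'moment': array([0.06262103, 0.13857015, 0.0595744 ]), 'grip_force': 0.0, 'gripper_width': 0.1732169936101845}
```

View pics/crop3.png

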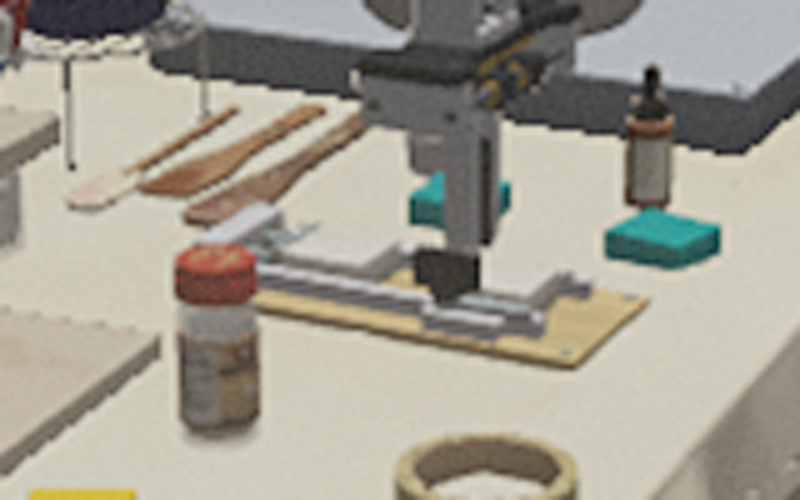

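The side crop agrees: the fingertips, at about (475,250) in the crop, end well above the block. Both cameras put the real finger ends about 27 mm behind the reported TCP, so I'll back off and go lower with that offset.

Call:
step_arm:
  steps:
    - [-0.25,0,0,0,0,0]
    - [-0.5,0,0,0,0,0]
    - [-0.5,0,0,0,0,0]
    - [-0.5,0,0.05,0,0,0]
    - [-0.5,0,0.1,0,0,0]
    - [-0.5,0,0.14,0,0,0]
    - [-0.5,0,0.16,0,0,0]
    - [-0.5,0,0.17,0,0,0]
    - [-0.5,0,0.17,0,0,0]

```text
time_s: 11.35
ee_pos: [0.4653, 0.0209, -0.0093]
tcp_rot: [1.0, -0.016, -0.0, 0.0]
contact_force: [0.5, 0.4, 1.0]
gripper_width: 0.17
grip_force: 0.0
```

Run:
```python
from h import *
c=savew("pics/w3.png"); print(read_state()["ee_pos"],read_state()["contact_force"])
for col in (288,293,297,300,337,342,347): print(col,[f"{a:.0f}/{b:.0f}/{z:.0f}" for a,b,z in [dep(c,col,row)*1000 for row in range(216,240,2)]])
im=c["color"][90:270,220:420,::-1]
cv2.imwrite("pics/crop4.png",cv2.resize(im,None,fx=3,fy=3,interpolation=cv2.INTER_CUBIC))
```

```text
[ 0.46536726  0.02093479 -0.00910286] [ 0.89381434 -0.35827755 -0.43954205]
288 ['482/41/12', '480/41/10', '478/41/10', '478/41/11', '476/41/10', '474/41/10', '473/41/10', '472/41/11', '470/42/10', '475/40/25', '475/39/28', '475/39/33']
293 ['481/37/11', '480/38/11', '479/38/10', '477/38/10', '476/38/10', '474/38/10', '473/38/11', '544/19/197', '470/38/10', '475/37/26', '475/36/30', '475/36/33']
297 ['481/35/10', '480/35/11', '479/35/11', '477/35/10', '476/35/10', '474/35/9', '473/35/10', '471/35/10', '475/34/24', '475/34/27', '475/34/30', '475/34/33']
300 ['481/33/11', '480/33/11', '478/33/9', '477/33/10', '475/33/10', '474/33/10', '473/33/11', '475/33/20', '475/32/23', '475/32/27', '475/32/29', '475/32/34']
337 ['480/8/10', '479/8/11', '478/8/11', '476/8/10', '475/8/10', '474/9/11', '472/9/10', '474/9/19', '474/9/23', '474/9/25', '475/10/31', '474/10/32']
342 ['480/5/10', '479/5/10', '478/5/11', '476/5/11', '475/5/10', '473/5/10', '472/5/10', '471/5/11', '474/6/23', '474/6/25', '474/7/30', '474/7/33']
347 ['480/2/11', '479/2/10', '477/2/10', '476/2/11', '474/2/10', '473/2/11', '472/2/10', '471/2/11', '469/2/11', '475/3/28', '474/4/30', '475/4/34']
```

View pics/crop4.png

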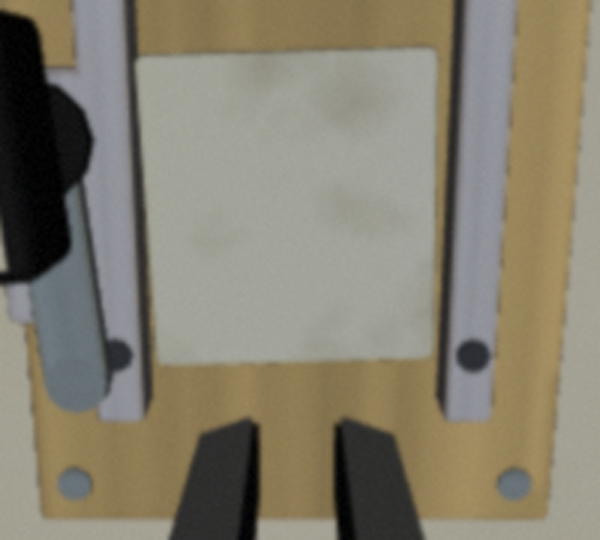

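The crop shows the fingertips at (245,420) and (345,420), on the bed behind the loose half, whose rear edge is at row 360, centred and between the rails. Now I'll push.

Call:
step_arm:
  steps:
    - [0.02,0,0,0,0,0]
    - [0.04,0,0,0,0,0]
    - [0.06,0,0,0,0,0]
    - [0.07,0,0,0,0,0]
    - [0.08,0,0,0,0,0]
    - [0.09,0,0,0,0,0]
    - [0.1,0,0,0,0,0]
    - [0.11,0,0,0,0,0]
    - [0.12,0,0,0,0,0]
    - [0.13,0,0,0,0,0]
    - [0.14,0,0,0,0,0]
    - [0.15,0,0,0,0,0]

```text
time_s: 12.6
ee_pos: [0.4879, 0.0204, -0.009]
tcp_rot: [1.0, -0.016, -0.0, 0.0]
contact_force: [-0.6, -0.2, -0.1]
gripper_width: 0.171
grip_force: 0.2
```

Call:
step_arm:
  steps:
    - [0.015,0,0,0,0,0]
    - [0.03,0,0,0,0,0]
    - [0.045,0,0,0,0,0]
    - [0.06,0,0,0,0,0]
    - [0.075,0,0,0,0,0]
    - [0.09,0,0,0,0,0]
    - [0.105,0,0,0,0,0]
    - [0.12,0,0,0,0,0]

```text
time_s: 13.4
ee_pos: [0.5059, 0.0199, -0.009]
tcp_rot: [1.0, -0.016, -0.0, 0.0]
contact_force: [-0.3, -0.5, 1.5]
gripper_width: 0.17
grip_force: 0.4
```

Call:
step_arm:
  steps:
    - [0.015,0,0,0,0,0]
    - [0.03,0,0,0,0,0]
    - [0.045,0,0,0,0,0]
    - [0.06,0,0,0,0,0]
    - [0.075,0,0,0,0,0]
    - [0.09,0,0,0,0,0]
    - [0.1,0,0,0,0,0]
    - [0.11,0,0,0,0,0]

```text
time_s: 14.2
ee_pos: [0.5223, 0.0193, -0.009]
tcp_rot: [1.0, -0.016, -0.0, 0.0]
contact_force: [-0.7, -0.3, 0.6]
gripper_width: 0.169
grip_force: 0.4
```

Next come slow approaches at 0.75 mm per row, with force checks.

Call:
step_arm:
  steps:
    - [0.01,0,0,0,0,0]
    - [0.02,0,0,0,0,0]
    - [0.03,0,0,0,0,0]
    - [0.04,0,0,0,0,0]
    - [0.05,0,0,0,0,0]
    - [0.06,0,0,0,0,0]

```text
time_s: 14.8
ee_pos: [0.5313, 0.0191, -0.009]
tcp_rot: [1.0, -0.016, -0.0, 0.0]
contact_force: [0.5, 0.5, 0.1]
gripper_width: 0.17
grip_force: 0.2
```

Call:
step_arm:
  steps:
    - [0.005,0,0,0,0,0]
    - [0.01,0,0,0,0,0]
    - [0.015,0,0,0,0,0]
    - [0.02,0,0,0,0,0]
    - [0.02,0,0,0,0,0]

```text
time_s: 15.3
ee_pos: [0.5344, 0.019, -0.009]
tcp_rot: [1.0, -0.016, 0.0, 0.0]
contact_force: [0.8, -0.4, 0.4]
gripper_width: 0.165
grip_force: 0.0
```

Call:
step_arm:
  steps:
    - [0.005,0,0,0,0,0]
    - [0.01,0,0,0,0,0]
    - [0.01,0,0,0,0,0]

```text
time_s: 15.6
ee_pos: [0.5358, 0.0189, -0.009]
tcp_rot: [1.0, -0.016, -0.0, 0.0]
contact_force: [-0.4, 1.0, 0.2]
gripper_width: 0.171
grip_force: 0.3
```

Call:
step_arm:
  steps:
    - [0.005,0,0,0,0,0]
    - [0.01,0,0,0,0,0]
    - [0.01,0,0,0,0,0]

```text
time_s: 15.9
ee_pos: [0.537, 0.0189, -0.0091]
tcp_rot: [1.0, -0.016, -0.0, 0.0]
contact_force: [-2.0, -0.0, 3.1]
gripper_width: 0.172
grip_force: 1.5
```

Call:
step_arm:
  steps:
    - [0.003,0,0,0,0,0]
    - [0.003,0,0,0,0,0]
    - [0.003,0,0,0,0,0]
    - [0.003,0,0,0,0,0]

```text
time_s: 16.3
ee_pos: [0.5376, 0.0189, -0.0091]
tcp_rot: [1.0, -0.016, -0.0, 0.0]
contact_force: [-1.7, 0.6, -1.2]
gripper_width: 0.17
grip_force: 1.2
```

Call:
step_arm:
  steps:
    - [0.003,0,0,0,0,0]
    - [0.003,0,0,0,0,0]
    - [0.003,0,0,0,0,0]
    - [0.003,0,0,0,0,0]

```text
time_s: 16.7
ee_pos: [0.5381, 0.0189, -0.009]
tcp_rot: [1.0, -0.016, -0.0, 0.0]
contact_force: [-2.6, 0.8, -0.2]
gripper_width: 0.167
grip_force: 1.4
```

Call:
step_arm:
  steps:
    - [0.003,0,0,0,0,0]
    - [0.006,0,0,0,0,0]
    - [0.009,0,0,0,0,0]
    - [0.012,0,0,0,0,0]
    - [0.012,0,0,0,0,0]
    - [0.012,0,0,0,0,0]

```text
time_s: 17.3
ee_pos: [0.5397, 0.0188, -0.0091]
tcp_rot: [1.0, -0.016, -0.0, -0.0]
contact_force: [-4.8, 1.6, 0.9]
gripper_width: 0.17
grip_force: 2.5
```

Call:
step_arm:
  steps:
    - [0.003,0,0,0,0,0]
    - [0.006,0,0,0,0,0]
    - [0.009,0,0,0,0,0]
    - [0.012,0,0,0,0,0]
    - [0.012,0,0,0,0,0]
    - [0.012,0,0,0,0,0]

```text
time_s: 17.9
ee_pos: [0.5409, 0.0188, -0.0091]
tcp_rot: [1.0, -0.016, -0.001, -0.0]
contact_force: [-8.5, 0.8, 5.3]
gripper_width: 0.172
grip_force: 4.1
```

Call:
step_arm:
  steps:
    - [0.003,0,0,0,0,0]
    - [0.006,0,0,0,0,0]
    - [0.006,0,0,0,0,0]
    - [0.006,0,0,0,0,0]

```text
time_s: 18.3
ee_pos: [0.5416, 0.0188, -0.0091]
tcp_rot: [1.0, -0.016, -0.001, -0.0]
contact_force: [-10.2, 0.9, 6.3]
gripper_width: 0.171
grip_force: 4.9
```

Call:
step_arm:
  steps:
    - [0,0,0,0,0,0]
    - [0,0,0,0,0,0]

```text
time_s: 18.5
ee_pos: [0.5416, 0.0188, -0.0091]
tcp_rot: [1.0, -0.016, -0.001, -0.0]
contact_force: [-9.2, 1.6, 7.2]
gripper_width: 0.172
grip_force: 4.9
```

Call:
step_arm:
  steps:
    - [0,0,0,0,0,0]
    - [0,0,0,0,0,0]

```text
time_s: 18.7
ee_pos: [0.5416, 0.0188, -0.0091]
tcp_rot: [1.0, -0.016, -0.001, -0.0]
contact_force: [-10.1, 1.4, 6.8]
gripper_width: 0.169
grip_force: 4.9
```

Call:
step_arm:
  steps:
    - [0,0,0,0,0,0]
    - [0,0,0,0,0,0]
    - [0,0,0,0,0,0]
    - [0,0,0,0,0,0]
    - [0,0,0,0,0,0]
    - [0,0,0,0,0,0]
    - [0,0,0,0,0,0]
    - [0,0,0,0,0,0]
    - [0,0,0,0,0,0]
    - [0,0,0,0,0,0]
    - [0,0,0,0,0,0]
    - [0,0,0,0,0,0]

```text
time_s: 19.9
ee_pos: [0.5416, 0.0188, -0.0091]
tcp_rot: [1.0, -0.016, -0.001, -0.0]
contact_force: [-9.8, 1.7, 6.6]
gripper_width: 0.171
grip_force: 4.9
```

Call:
step_arm:
  steps:
    - [0,0,0,0,0,0]
    - [0,0,0,0,0,0]
    - [0,0,0,0,0,0]
    - [0,0,0,0,0,0]
    - [0,0,0,0,0,0]
    - [0,0,0,0,0,0]
    - [0,0,0,0,0,0]
    - [0,0,0,0,0,0]
    - [0,0,0,0,0,0]
    - [0,0,0,0,0,0]

```text
time_s: 20.9
ee_pos: [0.5416, 0.0188, -0.0091]
tcp_rot: [1.0, -0.016, -0.001, -0.0]
contact_force: [-9.7, 1.1, 7.0]
gripper_width: 0.169
grip_force: 4.9
```

Call:
step_arm:
  steps:
    - [-0.006,0,0,0,0,0]
    - [-0.012,0,0,0,0,0]
    - [-0.018,0,0,0,0,0]
    - [-0.024,0,0,0,0,0]
    - [-0.03,0,0,0,0,0]
    - [-0.036,0,0,0,0,0]
    - [-0.045,0,0,0,0,0]
    - [-0.06,0,0,0,0,0]
    - [-0.08,0,0,0,0,0]
    - [-0.12,0,0,0,0,0]
    - [-0.16,0,0,0,0,0]
    - [-0.16,0,0,0,0,0]

```text
time_s: 22.1
ee_pos: [0.5176, 0.0195, -0.009]
tcp_rot: [1.0, -0.016, -0.0, -0.0]
contact_force: [-0.7, 0.0, 0.6]
gripper_width: 0.172
grip_force: 0.0
```

Call:
step_arm:
  steps:
    - [0,0,-0.3,0,0,0]
    - [0,0,-0.5,0,0,0]
    - [0,0,-0.6,0,0,0]
    - [0,0,-0.6,0,0,0]
  claw: 0

```text
time_s: 22.5
ee_pos: [0.5197, 0.02, 0.0825]
tcp_rot: [1.0, -0.015, 0.001, -0.001]
contact_force: [-0.5, 1.2, -0.4]
gripper_width: 0.472
grip_force: 0.0
```

Run:
```python
from h import *
c=savew("pics/w4.png"); s=read_state();print(s["ee_pos"],R.from_quat(s["tcp_rot"]).as_matrix()[:,0],s["q"].round(2))
im=c["color"][90:290,200:420,::-1]
cv2.imwrite("pics/crop5.png",cv2.resize(im,None,fx=3,fy=3,interpolation=cv2.INTER_CUBIC))
```

```text
[0.51898402 0.02009057 0.08120933] [ 0.99953648 -0.03041947  0.0012169 ] [-0.77  0.36  0.74  2.08 -0.34  0.82 -1.43]
```

View pics/crop5.png

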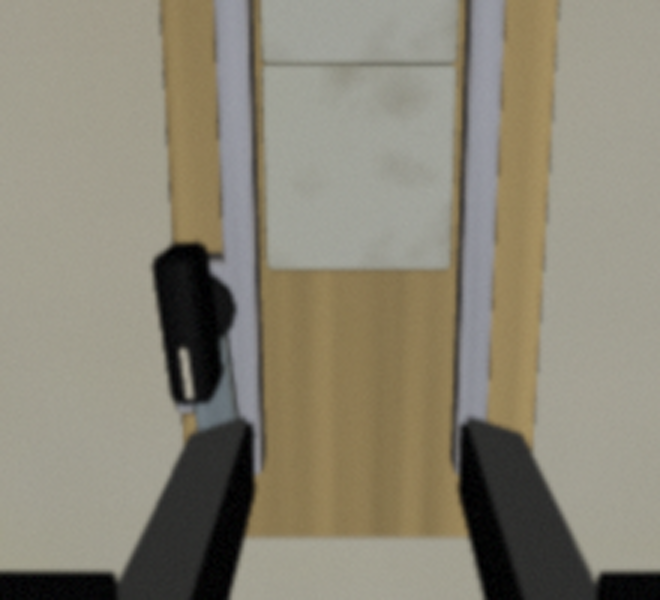

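The crop shows the joint closed: a thin seam at row 63 and the loose half square on the bed. The knob bar runs from (181,248) to (197,400), and the fingers are free.

Run:
```python
from h import *
c=load("pics/w4.npz"); p=np.load("jig.npy")
px=lambda x,y:(200+(x+.5)/3-.5,90+(y+.5)/3-.5)
for q in [(156,258),(205,252),(172,395),(218,390),(181,247),(196,402)]: print(q,atz(c,*px(*q),.06).round(4))
for q in [(180,290),(190,340),(200,380)]: print("dep",dep(c,*px(*q)).round(4))
```

```text
(156, 258) [0.5557 0.0714 0.06  ]
(205, 252) [0.5569 0.0585 0.06  ]
(172, 395) [0.5179 0.0705 0.06  ]
(218, 390) [0.519  0.0579 0.06  ]
(181, 247) [0.5584 0.0647 0.06  ]
(196, 402) [0.5157 0.0641 0.06  ]
dep [0.5471 0.0658 0.0605]
dep [0.5334 0.0642 0.0604]
dep [0.5223 0.0623 0.0609]
```

Call:
step_arm:
  steps:
    - [0.117,-0.31,0,0,0,-0.056]
    - [0.117,-0.31,0,0,0,-0.056]
    - [0.117,-0.31,0,0,0,-0.056]
    - [0.117,-0.31,0,0,0,-0.056]
    - [0.117,-0.31,0.1,0,0,-0.056]
    - [0.117,-0.31,0.1,0,0,-0.056]

```text
time_s: 23.15
ee_pos: [0.5362, 0.0646, 0.064]
tcp_rot: [1.0, 0.028, -0.001, 0.0]
contact_force: [0.5, -0.4, 0.2]
gripper_width: 0.503
grip_force: 0.0
```

Call:
step_arm:
  steps:
    - [0,0,0.1,0,0,0]
    - [0,0,0.2,0,0,0]
    - [0,0,0.28,0,0,0]
    - [0,0,0.32,0,0,0]
    - [0,0,0.345,0,0,0]
    - [0,0,0.345,0,0,0]
    - [0,0,0.345,0,0,0]

```text
time_s: 23.85
ee_pos: [0.5379, 0.0654, 0.0145]
tcp_rot: [1.0, 0.028, 0.0, -0.0]
contact_force: [0.6, -0.1, 0.2]
gripper_width: 0.502
grip_force: 0.0
```

Call:
step_arm:
  steps:
    - [0,0,0,0,0,0]
    - [0,0,0,0,0,0]
    - [0,0,0,0,0,0]
    - [0,0,0,0,0,0]
    - [0,0,0,0,0,0]
    - [0,0,0,0,0,0]
    - [0,0,0,0,0,0]
    - [0,0,0,0,0,0]
  claw: 0.95
  grip_force: 20

```text
time_s: 24.65
ee_pos: [0.5377, 0.0661, 0.0143]
tcp_rot: [1.0, 0.029, 0.0, -0.0]
contact_force: [-1.1, 6.0, 3.7]
gripper_width: 0.127
grip_force: 20.0
```

Call:
step_arm:
  steps:
    - [-0.007,-0.01,0,0,0,0]
    - [-0.007,-0.01,0,0,0,0]
    - [-0.007,-0.01,0,0,0,-0.05]
    - [-0.007,-0.01,0,0,0,-0.1]
    - [-0.007,-0.01,0,0,0,-0.15]
    - [-0.007,-0.01,0,0,0,-0.2]
    - [-0.007,-0.01,0,0,0,-0.2]

```text
time_s: 25.35
ee_pos: [0.5374, 0.0668, 0.0144]
tcp_rot: [0.983, 0.186, 0.001, 0.0]
contact_force: [4.6, 2.1, -3.8]
gripper_width: 0.125
grip_force: 20.0
```

Call:
step_arm:
  steps:
    - [0,0,0,0,0,-0.06]
    - [0,0,0,0,0,-0.12]
    - [0,0,0,0,0,-0.18]
    - [0,0,0,0,0,-0.24]
    - [0,0,0,0,0,-0.3]
    - [0,0,0,0,0,-0.36]
    - [0,0,0,0,0,-0.36]

```text
time_s: 26.05
ee_pos: [0.5368, 0.0677, 0.0144]
tcp_rot: [0.891, 0.453, 0.0, -0.0]
contact_force: [0.7, 6.0, 0.7]
gripper_width: 0.127
grip_force: 20.0
```

Call:
step_arm:
  steps:
    - [0,0,0,0,0,-0.06]
    - [0,0,0,0,0,-0.12]
    - [0,0,0,0,0,-0.18]
    - [0,0,0,0,0,-0.24]
    - [0,0,0,0,0,-0.3]
    - [0,0,0,0,0,-0.33]
    - [0,0,0,0,0,-0.33]
    - [0,0,0,0,0,-0.33]

```text
time_s: 26.85
ee_pos: [0.5358, 0.0681, 0.0143]
tcp_rot: [0.747, 0.665, -0.0, -0.001]
contact_force: [-4.4, 9.1, 8.0]
gripper_width: 0.125
grip_force: 20.0
```

Call:
step_arm:
  steps:
    - [0,0,0,0,0,0]
    - [0,0,0,0,0,0]
    - [0,0,0,0,0,0]
    - [0,0,0,0,0,0]
    - [0,0,0,0,0,0]
  claw: 0.5

```text
time_s: 27.35
ee_pos: [0.5365, 0.0666, 0.0142]
tcp_rot: [0.747, 0.665, -0.0, 0.0]
contact_force: [0.0, 0.0, 0.3]
gripper_width: 0.251
grip_force: 0.0
```

Call:
step_arm:
  steps:
    - [0,0,-0.1,0,0,0]
    - [0,0,-0.3,0,0,0]
    - [0,0,-0.6,0,0,0]
    - [0,0,-0.9,0,0,0]
    - [0,0,-0.9,0,0,0]
    - [0,0,-0.9,0,0,0]

```text
time_s: 27.95
ee_pos: [0.537, 0.067, 0.1502]
tcp_rot: [0.747, 0.665, 0.001, 0.0]
contact_force: [-0.8, -0.3, -1.0]
gripper_width: 0.25
grip_force: 0.0
```

Run:
```python
from h import *
c=save("scene","pics/s2.png")
d=savew("pics/w5.png")
a=cv2.resize(c["color"][130:330,220:420,::-1],(400,400),interpolation=cv2.INTER_CUBIC)
b=cv2.resize(d["color"][:,120:520,::-1],(400,400))
cv2.imwrite("pics/last.png",np.hstack([a,b]))
```

```text
(no output)
```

View pics/last.png

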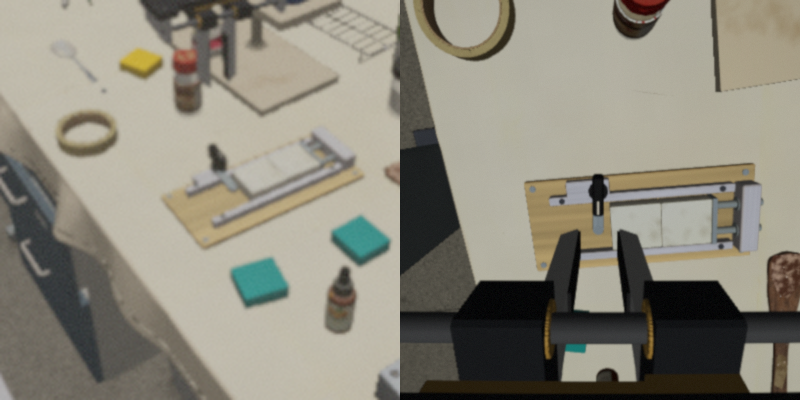

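The final picture shows the latch arm lying across the bed at (598,205) in the right half, the joint closed with its seam at (661,225), and the robot clear. The bystanders are where they were, so I'll hand the job in.

```bash
python3 -c "from workcell import close_job; print(close_job())"
```

```text
the job is handed in; nothing more can be done
None
```

I handed the job in at about 28 s. The joint was pressed for about 2.5 s at a measured 10 N along the bed (about 12 N counting the vertical part), and the last picture shows it closed, the latch across the bed and nothing round the jig moved. The hand-in gave no verdict, and a first pass missed the block because the finger ends sit about 27 mm behind the reported TCP.

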